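# Set the saw bench length stop held by a left-hand clamp knob

## Robot

A 7-joint arm with a two-finger parallel gripper is mounted at the origin on the work surface. World frame = base frame: x ahead of the robot, y to its left, z up, the work surface at z = 0. Lengths are in m, angles in rad, forces in N, time in s.
With the tool pointing down it reaches from about 0.35 to 0.9 m from the base axis. Payload 19.9 kg.
Tool frame: the origin (TCP) lies between the finger pads; the fingertips stand 11 mm ahead of it and the grasp point (between the pads) lies 8 mm behind it; z points along the fingers, y is the line along which they close (so a half turn about z gives the same grasp; the last joint's range is limited). The gripper opens to 85 mm and grips with 20 to 120 N. Pads are 22 mm wide; open, the fingers measure 114 mm over their backs; the gripper's body (76 mm by 85 mm) begins 54 mm behind the grasp point. The pads swing forward as they close: fully open they stand 13 mm farther back than shut.
Start: joints at [1.111, 0.417, -0.01, 1.614, 0.005, 1.111, -0.053], TCP at [0.254, -0.571, 0.242] pointing down, gripper open.
Joint ranges: [-2.81, 2.81], [-0.39, 2.02], [-1.27, 1.25], [0.06, 2.57], [-1.19, 4.33], [0.19, 2], [-2.82, 2.82]. Speed limits (rad/s): [1.89, 1.89, 2.39, 2.39, 3.01, 3.01, 3.01].

## Interface

Orientations are given as a unit quaternion [x, y, z, w].
In Python, from workcell import env, read_camera, camera_params gives the robot as it stands. The module is installed in compiled form; this text tells all that it offers.
- The arm moves only by the tool jog_arm, never from a script. Its argument "steps" is a list of rows, each a list of 5 numbers: the finger opening in mm, from 0 to 85.4, then the shift along the tool's x, y, z as a fraction of full scale, then the turn about the tool's z as a fraction of full scale. A call has 1 to 20 rows; each row is the pose to reach, as a shift and turn from the pose commanded when the call began, along the tool's axes at that moment, turning the shorter way round; what a row does not reach only later rows make up. Full scale, the value 1, is 0.3 m for a shift and 180 degrees for a turn. A row lasts 1/12 s, in which the tool goes at most 41.7 mm and 7.16 degrees, less where a joint would pass 70% of its speed; a pose out of reach is approached as far as the arm can. A call with a number of a shift or a turn outside -1 to 1 is refused whole. A call with a gripper value outside its range is refused whole. The fingers move at their own pace and stop on an object; the grip force is fixed at half the most. Time passes only in rows, so rows that repeat a pose let the fingers close. It gives the time, the measured TCP pose, the force, the opening and the grip force at its end, in the units of the state.
- env.sense(): the state, without advancing time (a new reading comes with each control period).
- read_camera(name): name is "scene" or "top"; returns (picture, depth): 384x512x3 uint8, red, green, blue; 384x512 float32, m along the optical axis (not along the pixel's ray), 0 where there is no reading.
- camera_params(name): a dict with "mtx" (3x3 intrinsics, pixels), "D" ([k1, k2, p1, p2, k3] as OpenCV has them; the pictures are not rectified), "rvec" (rotation vector, rad) and "tvec" (3), from world to camera coordinates, as OpenCV has them. Camera axes: x right, y down, z forward; pixel columns grow to the right and rows downward; lengths in m; the calibration is good to about 2 mm. A picture is of the moment at which its call begins. camera_params takes no time and is no camera call.
- env.job_done(): hands the job in; it is judged then, once.
The state is a dict: "clock": time; "qpos": joint angles; "joint_vel": joint speeds; "tau": joint torques, N m; "ee_pos": TCP position; "ee_rot": TCP orientation; "wrist_force": force on the tool from outside, world axes, zero at the start; "moment": the same for the moment, N m; "width": finger opening in m; "finger_force": force on a finger pad.
Only numpy, scipy, OpenCV 4.12 (cv2) and the standard library are available. Lean on these libraries where they do the work, as an engineer would, in place of code of your own. Each camera call takes 0.05 s, during which the arm holds its last target. There are 200 camera calls.

## Task

The sliding length stop on the saw bench rail is clamped short of the end gauge. Its wing knob has a left-hand thread: loosen it by turning it clockwise (seen from above) about a fifth of a turn, slide the stop along its channel until its nose meets the gauge's sprung pin and press it home against the pin for a moment with light thumb pressure (5 to 10 N, never 20 N). Then, with the stop left resting against the pin, turn the knob back counter-clockwise until it is as tight as you found it, without overtightening, and let go; leave the loose things lying around where they are.

Things in the scene. Friction and masses are not known exactly. Their poses are not given: they have to be found in the camera images.
- rail: (All sizes here in mm.) Fixed aluminium rail, 440 long (its y) x 75 wide (its x), with a 53 wide channel along y whose floor is 15 above the table and whose side lips reach 22. A plywood ledge 62 wide, 12 high, lies along its +x side. Origin on the table under the clamp stud; z up; the rail runs from y = -195 to +245. The stop slides along +y towards the gauge.
- washer: Round steel pressure washer, 34 diameter, 5 thick, on the stud under the knob; it rises and sinks with the knob (1.9 mm per rad) and does not turn. Origin at the centre of its underside. It bears on the stop when the knob is below about 0.35 rad, and then the stop cannot slide.
- knob (a joint): Angle of the black wing knob on the fixed vertical stud, rad; grows as it is turned CLOCKWISE from above, which loosens it (left-hand thread). At the start 0 to 0.1 (tight); the stop is quite free above 0.9; mechanical end at 1.7. Below 0 the stop is clamped ever harder; below -0.3 is overtightened. Turning takes about 0.15 to 0.3 N m, and the knob stays where it is left.
- knob_grip (a point): Middle of the knob's wing, on the stud axis, about 52 above the table. The wing is a bar 46 long (this frame's x), 14 thick (y), 30 tall (z), from 17 below to 13 above this point; grip it across its thickness. Tips reaching 19 below this point clear the washer. The frame turns and rises with the knob; at joint 0 it is parallel to the rail's frame.
- stop: Loose sliding steel stop, 224 long, 50 wide, 6 thick foot, 0.35 to 0.7 kg, lying in the channel (1.5 mm play each side), with a slot around the stud. Origin on the underside of the foot; y along the rail towards the gauge. At y = -134 to -126 an upright tab, 50 wide, 45 high above the foot's underside; at y = +78 to +90 a nose, 16 high, 40 wide. When free it slides with about 1 to 4 N.
- stop_tab (a point): Middle of the stop tab's outer (-y) face, 25 above the stop's underside: push here towards +y, behind it the channel runs on, empty, for 45 to 61 and then ends at the open bench.
- stop_nose (a point): Middle of the stop's nose front (+y) face, 8 above its underside.
- gauge: Fixed end gauge in the channel: dark steel block 90 long, 48 wide, 28 high under a steel strap with a bolt head. Origin at the bottom middle of its end face towards the stop; y points along the rail, into the block. It carries the sleeve and sprung pin.
- gauge_axis (a point): Middle of the hole in the gauge block's end face, 9 above the channel floor. Out of it comes a steel sleeve (14 diameter) ending in a brass pin (10 diameter). The sleeve is set differently each time: the pin's tip is 22 to 46 in front of this point (towards -y), see or feel it. Only the pin gives: damped spring, 3.5 N per mm, no preload, bottoming at 5.5. Gap from nose to tip at the start 14 to 62.
- bushing: Bystander: steel bushing, 26 diameter, 22 high, standing on the rail's plywood ledge. Origin under its centre.
- offcut: Bystander: wood offcut 35 x 55 x 18 on the plywood ledge. Origin under its centre.
- wrench: Bystander: wrench lying on the bench.
- tin: Bystander: blue tin, 100 diameter, 140 high. Origin under its centre.
- angle: Bystander: dark steel flat 140 x 50 x 6. Origin under its centre.
- jar: Bystander: glass jar, 64 diameter, 90 high. Origin under its centre.
- clearbox: Bystander: lidded plastic box 126 x 166 x 59. Origin under its centre.

How it is judged:
On the way, in this order (a step that is already met when the one before it is completed fails the run):
1. the knob is loosened clockwise past 0.9 rad, the stop not yet on the pin (value of joint knob above 0.9 rad and contact force between stop and gauge below 0.1 N), for 0.1 s.
2. with the knob loose (above 0.7 rad), the stop is pressed against the gauge's pin with more than 4 N (contact force between stop and gauge above 4 N and value of joint knob above 0.7 rad), for 0.2 s.
At the end, for the whole second after the job is handed in: The stop still rests against the gauge's pin (more than 0.3 N), lies flat and still in its channel and is clamped: the knob is back below 0.25 rad and the washer bears on the stop with more than 5 N (value of joint knob below 0.25 rad and contact force between stop and gauge above 0.3 N and contact force between washer and stop above 5 N and linear speed of stop below 0.01 m/s and angle between stop's own z axis and vertical below 0.05 rad); the robot touches nothing.
It fails at once if the stop is pushed against the gauge with over 20 N (contact force between stop and gauge above 20 N).
It fails at once if the knob is overtightened (below -0.3 rad) (value of joint knob below -0.3 rad).
It fails at once if a bystander (bushing, offcut, wrench, tin, angle, jar or clearbox) is moved more than 25 mm (distance of any of bushing, offcut, wrench, tin, angle, jar, clearbox from where it was at the start of the episode above 0.025 m).
It also fails if it takes over 72 s, if anything falls off the work surface, if the arm or the gripper's body presses on something with over 40 N, if the wrist force passes 120 N, or if a joint passes its speed limit or range.

## Working session

There is one attempt and no reset: what is moved stays moved. The work goes in short steps, Python scripts to look and compute and a tool call to move; the robot and the scene stay as the last step left them, time stands still between calls to the robot, and variables do not carry over. Pictures are saved under pics/ and viewed, at most 10 in all, crops included, and the job is handed in when it is done.

Besides the shell and the picture viewer there is one more tool, called as name(argument=value, ...), one argument or row to a line, values as JSON. jog_arm: Moves the arm, as the interface text tells. Shift numbers are shares of 0.3 m and turn numbers shares of 180 degrees, none past 1 either way. Its arguments: {"type":"object","properties":{"steps":{"type":"array"}},"required":["steps"]}

```bash
mkdir -p pics; cat > h.py <<'E'
import numpy as np, cv2
from workcell import env, read_camera, camera_params
def cam(n):
    p=camera_params(n); R=cv2.Rodrigues(np.array(p['rvec'],float))[0]
    return np.array(p['mtx'],float),np.array(p['D'],float),R,np.array(p['tvec'],float).ravel()
def world(n,uv,d):
    K,D,R,t=cam(n); uv=np.array(uv,float).reshape(-1,1,2)
    q=cv2.undistortPoints(uv,K,D).reshape(-1,2); d=np.array(d,float).reshape(-1,1)
    return (np.hstack([q*d,d])-t)@R
def cloud(n,dep):
    v,u=np.mgrid[0:384,0:512]
    return world(n,np.stack([u,v],-1).reshape(-1,2),dep.ravel()).reshape(384,512,3)
def proj(n,P):
    K,D,R,t=cam(n); return cv2.projectPoints(np.array(P,float).reshape(-1,3),cv2.Rodrigues(R)[0],t,K,D)[0].reshape(-1,2)
E
python3 - <<'E'
from h import *
s=env.sense(); print(s)
for n in('scene','top'):
    im,d=read_camera(n); np.savez(n+'0.npz',im=im,d=d); cv2.imwrite(f'pics/{n}0.png',im[:,:,::-1])
    K,D,R,t=cam(n); print(n,K.diagonal(),-R.T@t,R[2],(d>0).mean())
E
```

```text
{'clock': 0.0, 'qpos': array([ 1.11150583,  0.41793509, -0.01032121,  1.61419058,  0.00467952,
        1.11068629, -0.05300214]), 'joint_vel': array([-0.00042311,  0.00097924, -0.00093709, -0.00237619,  0.00065363,
        0.00079706, -0.00190005]), 'tau': array([ 3.33830467e-04, -8.64444923e+01,  6.78630061e-01, -4.34894156e+01,
        1.90003740e-02,  7.37708324e-03, -9.59000567e-05]), 'ee_pos': array([ 0.25345734, -0.57093068,  0.24167754]), 'ee_rot': array([ 9.78259018e-01,  2.07385962e-01, -1.55368674e-04, -5.77042129e-04]), 'wrist_force': array([0.60304439, 0.66339665, 0.586333  ]), 'moment': array([-0.03345349, -0.02709721,  0.06527012]), 'finger_force': 0.0, 'width': 0.08531834049800535}
scene [379.86129773 379.86129773   1.        ] [ 1.22092299 -0.20596015  1.15194874] [-0.56074631  0.0957343  -0.82243451] 0.9960479736328125
top [404.3983006 404.3983006   1.       ] [ 0.34394981 -0.05049457  1.23891401] [ 0.12168066 -0.01382025 -0.99247308] 0.9958902994791666
```

View pics/scene0.png

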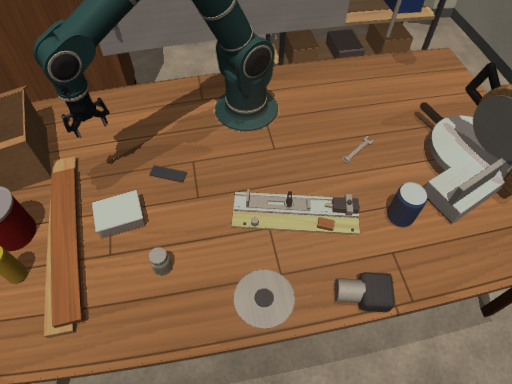

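View pics/top0.png

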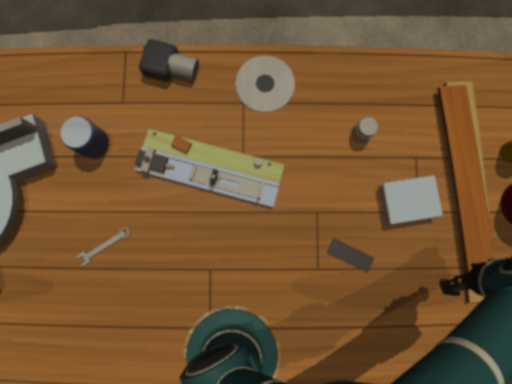

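The scene view shows the rail at (233–360, 190–232), with the knob near (289,198) and the gauge near (345,205). In the top view the rail runs from (280,190) to (145,160), with the knob near (213,177). I'll zoom in on both.

```bash
python3 - <<'E'
from h import *
out=[]
for n,(a,b,c,e) in dict(scene=(180,240,225,370),top=(120,216,125,295)).items():
    z=np.load(n+'0.npz'); im=z['im'][a:b,c:e,::-1]
    out.append(cv2.resize(im,(790,int(790*(b-a)/(e-c))),interpolation=cv2.INTER_CUBIC)[:,:790])
    P=cloud(n,z['d'])
    for q in ([(289,192),(289,198),(345,200),(250,200),(320,208),(300,218)] if n=='scene' else [(213,177),(213,180),(150,163),(240,185),(185,150),(270,185)]):
        print(n,q,P[q[1],q[0]].round(4))
o=np.vstack(out); o=cv2.resize(o,None,fx=590/o.shape[0],fy=590/o.shape[0]) if o.shape[0]>600 else o
print(o.shape); cv2.imwrite('pics/crop1.png',o)
E
```

```text
scene (289, 192) [0.5116 0.0607 0.0692]
scene (289, 198) [0.5346 0.055  0.0672]
scene (345, 200) [0.5659 0.2521 0.0433]
scene (250, 200) [ 0.4868 -0.0725  0.021 ]
scene (320, 208) [0.5662 0.1639 0.0185]
scene (300, 218) [0.5916 0.0839 0.0177]
top (213, 177) [0.525  0.0563 0.0667]
top (213, 180) [0.5163 0.0563 0.0656]
top (150, 163) [0.5708 0.2494 0.0427]
top (240, 185) [ 0.5086 -0.0218  0.0146]
top (185, 150) [0.6138 0.1465 0.03  ]
top (270, 185) [ 0.5095 -0.1136  0.0106]
(590, 604, 3)
```

View pics/crop1.png

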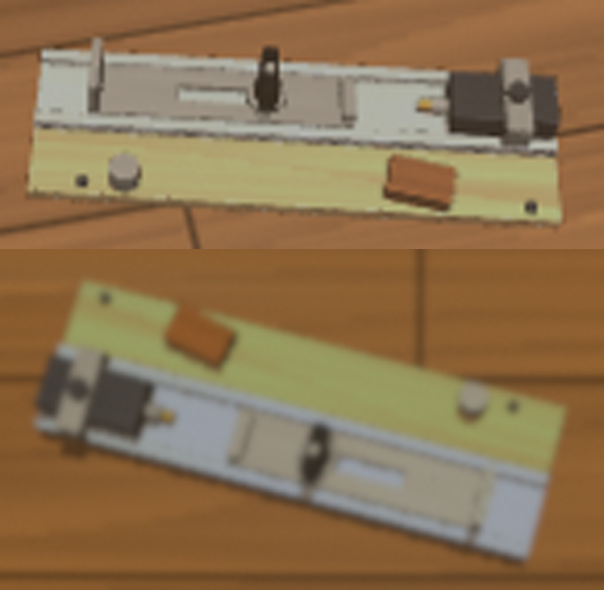

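```bash
python3 - <<'E'
from h import *
for n in('scene','top'):
    z=np.load(n+'0.npz'); P=cloud(n,z['d']); 
    box=(P[...,0]>.4)&(P[...,0]<.76)&(P[...,1]>-.22)&(P[...,1]<.31)&(z['d']>0)
    tb=box&(P[...,2]<.004); print(n,'table z',np.median(P[tb][:,2]),P[tb][:,2].std())
    m=(box&(P[...,2]>.006)).astype(np.uint8)
    k,l,st,_=cv2.connectedComponentsWithStats(m); i=1+st[1:,4].argmax(); Q=P[l==i]
    r=cv2.minAreaRect((Q[:,:2]*1000).astype(np.float32)); print(r,cv2.boxPoints(r).tolist(),len(Q))
    # rail frame estimate
    e=cv2.boxPoints(r); L=[(e[j],e[(j+1)%4]) for j in range(4)]
    d=max(L,key=lambda ab:np.linalg.norm(ab[1]-ab[0])); y=(d[1]-d[0]); y/=np.linalg.norm(y); y*=np.sign(y[1]); x=np.array([y[1],-y[0]])
    print('y axis',y,np.degrees(np.arctan2(-y[0],y[1])))
    # low-x edge is rail -x edge (-37.5), y range
    pr=Q[:,:2]*1000@np.c_[x,y]; lo,hi=np.percentile(pr,[.5,99.5],0); print(lo,hi)
    o=x*(lo[0]+37.5)+y*((lo[1]+195)+(hi[1]-245))/2; print('rail origin',o)
    loc=(Q[:,:2]*1000-o)@np.c_[x,y]; zz=Q[:,2]*1000
    K=(np.hypot(*loc.T)<45)&(zz>52); kk=loc[K]; c=kk.mean(0); w,v=np.linalg.eigh(np.cov(kk.T)); a=v[:,1]
    print('knob',K.sum(),c,'world',o+np.c_[x,y]@c,'ang',np.degrees(np.arctan2(a[1],a[0])),kk.min(0),kk.max(0),np.median(zz[K]),zz[K].max())
    T=(loc[:,1]<-80)&(abs(loc[:,0])<40)&(zz>36); print('tab',T.sum(),loc[T].min(0) if T.any() else 0,loc[T].max(0),np.median(loc[T],0),zz[T].max())
    G=(loc[:,1]>100)&(abs(loc[:,0])<40)&(zz>34); print('gauge',G.sum(),np.percentile(loc[G],[2,98],0),np.percentile(zz[G],[50,95]))
E
```

```text
scene table z 0.0015206700740692932 0.0017757774084400549
((547.04736328125, 76.66993713378906), (445.5211486816406, 180.6688995361328), 75.40234375) [[403.4866638183594, -116.13284301757812], [578.323486328125, -161.66677856445312], [690.6080322265625, 269.47271728515625], [515.771240234375, 315.00665283203125]] 4604
y axis [0.25202975 0.9677195 ] -14.597653
[444.30157761  -3.52481774] [597.35489123 431.68890252]
rail origin [513.90307878  61.55004903]
knob 55 [18.10972966  0.28537372] world [531.50013989  57.26202016] ang 179.96642402364594 [-9.16480804 -6.85214566] [39.73917677  6.45097687] 67.22948140476113 75.39283378209393
tab 45 [ -12.47288167 -149.08086117] [  39.68770268 -140.81138791] [  23.04267724 -144.71390252] 68.01057841567459
gauge 346 [[-18.58214894 154.25331068]
 [ 39.25140721 240.7256228 ]] [46.38015411 55.65260185]
top table z 0.00031956748593068424 0.0021359146081466702
((566.9468994140625, 80.95050048828125), (453.57568359375, 141.8697509765625), 75.33100891113281) [[440.8936767578125, -120.48204040527344], [578.13916015625, -156.40834045410156], [693.0001220703125, 282.383056640625], [555.754638671875, 318.309326171875]] 6250
y axis [0.2532344 0.9674049] -14.66899
[459.5658269   -2.47251033] [596.26502478 431.11891267]
rail origin [528.80706224  57.27803318]
knob 78 [ 0.15761422 -2.30718647] world [528.37528006  55.00613633] ang 179.04496750353738 [-21.55216952  -8.91631929] [24.05019537  5.19412933] 66.33252819657716 70.55681750750044
tab 48 [ -25.44462122 -148.02977093] [  23.45403617 -139.99372368] [  -1.29109259 -144.08313275] 64.63663957440119
gauge 540 [[-32.28396028 153.18007772]
 [ 31.499983   240.61317071]] [44.60192166 51.59913989]
```

```bash
cat >> h.py <<'E'
from scipy.spatial.transform import Rotation as Ro
YAW=-14.64
RX=np.array([np.cos(np.radians(YAW)),np.sin(np.radians(YAW))]); RY=np.array([-RX[1],RX[0]])
O=np.array([.5295,.0565])
def st():
    s=env.sense(); R=Ro.from_quat(s['ee_rot']).as_matrix(); p=s['ee_pos']; l=p[:2]-O
    f=s['wrist_force']
    print('t',round(s['clock'],2),'p',p.round(4),'rail xy mm',(1000*np.array([l@RX,l@RY])).round(1),'xaxis yaw',np.degrees(np.arctan2(R[1,0],R[0,0])).round(2),'tilt',np.degrees(np.arccos(-R[2,2])).round(2))
    print('q',s['qpos'].round(2),'F rail',np.round([f[:2]@RX,f[:2]@RY,f[2]],2),'Mz',s['moment'].round(3),'w',round(s['width']*1000,1),'ff',round(s['finger_force'],1))
    return s,R
def to(target,yaw):
    s,R=st(); d=R.T@(np.array(target)-s['ee_pos'])/.3
    y0=np.degrees(np.arctan2(R[1,0],R[0,0])); t=-((yaw-y0+180)%360-180)/180
    print('shift',d.round(4),'turn',round(t,4))
E
python3 -c "
from h import *
to([.5295,.0565,.2417],165.36)"
```

```text
t 0.1 p [ 0.2535 -0.571   0.2417] rail xy mm [-108.5 -676.9] xaxis yaw 23.94 tilt 0.06
q [ 1.11  0.42 -0.01  1.61  0.    1.11 -0.05] F rail [0.18 0.54 0.45] Mz [ 0.049 -0.026 -0.003] w 85.2 ff 0.0
shift [ 1.6896e+00 -1.5384e+00  1.6000e-03] turn -0.7857
```

jog_arm(
  steps=[
    [60,0.84,-0.77,0,-0.39],
    [60,0.84,-0.77,0,-0.39],
    [60,0.84,-0.77,0,-0.39],
    [60,0.84,-0.77,0,-0.39],
    [60,0.84,-0.77,0,-0.39],
    [60,0.84,-0.77,0,-0.39],
    [60,0.84,-0.77,0,-0.39],
    [60,0.84,-0.77,0,-0.39],
    [60,0.84,-0.77,0,-0.39],
    [60,0.84,-0.77,0,-0.39],
    [60,0.84,-0.77,0,-0.39],
    [60,0.84,-0.77,0,-0.39],
    [60,0.84,-0.77,0,-0.39],
    [60,0.84,-0.77,0,-0.39],
  ],
)

```text
clock: 1.27
ee_pos: [0.3899, -0.2583, 0.2421]
ee_rot: [0.682, 0.731, -0.0, -0.0]
wrist_force: [-0.6, -0.5, -0.6]
width: 0.0602
finger_force: 0.0
```

```bash
python3 -c "
from h import *
to([.5295,.0565,.2],165.36)"
```

```text
t 1.27 p [ 0.3899 -0.2583  0.2421] rail xy mm [ -55.5 -339.9] xaxis yaw 93.93 tilt 0.02
q [ 0.86  0.15 -0.37  1.98  0.06  1.02  0.53] F rail [-0.46 -0.66 -0.57] Mz [-0.033  0.006 -0.007] w 60.2 ff 0.0
shift [1.0149 0.5363 0.1405] turn -0.3968
```

jog_arm(
  steps=[
    [60,1,0.53,0.14,-0.397],
    [60,1,0.53,0.14,-0.397],
    [60,1,0.53,0.14,-0.397],
    [60,1,0.53,0.14,-0.397],
    [60,1,0.53,0.14,-0.397],
    [60,1,0.53,0.14,-0.397],
    [60,1,0.53,0.14,-0.397],
    [60,1,0.53,0.14,-0.397],
    [60,1,0.53,0.14,-0.397],
    [60,1,0.53,0.14,-0.397],
    [60,1,0.53,0.14,-0.397],
    [60,1,0.53,0.14,-0.397],
    [60,1,0.53,0.14,-0.397],
    [60,1,0.53,0.14,-0.397],
  ],
)

```text
clock: 2.43
ee_pos: [0.5271, 0.0521, 0.2004]
ee_rot: [0.128, 0.992, -0.0, 0.0]
wrist_force: [0.1, 0.1, 0.1]
width: 0.0597
finger_force: 0.0
```

```bash
python3 -c "
from h import *
to([.5295,.0565,.055],165.36)
im,d=read_camera('scene'); np.savez('s1.npz',im=im,d=d); cv2.imwrite('pics/s1.png',cv2.resize(im[130:240,220:370,::-1],None,fx=5,fy=5,interpolation=cv2.INTER_CUBIC))"
```

```text
t 2.43 p [0.5271 0.0521 0.2004] rail xy mm [-1.2 -4.9] xaxis yaw 165.32 tilt 0.02
q [ 0.45  0.38 -0.74  1.87  0.3   1.    0.89] F rail [0.09 0.11 0.11] Mz [ 0.006  0.012 -0.005] w 59.7 ff 0.0
shift [-0.004   0.0165  0.4846] turn -0.0002
```

View pics/s1.png

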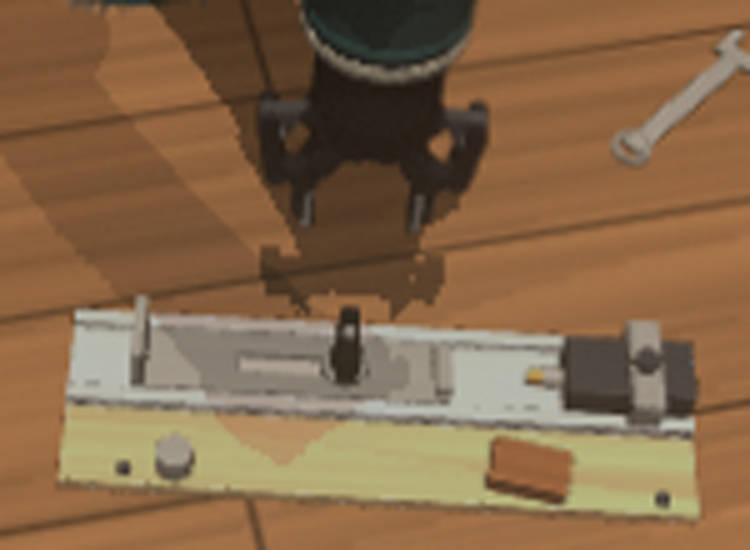

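Gripper is straddling the wing line above the knob: pads at crop (305,210) and (415,215), knob at (347,345), pin tip at (528,376). I'll lower and close.

jog_arm(
  steps=[
    [60,-0.004,0.0165,0.14,0],
    [60,-0.004,0.0165,0.28,0],
    [60,-0.004,0.0165,0.4,0],
    [60,-0.004,0.0165,0.46,0],
    [60,-0.004,0.0165,0.5,0],
    [60,-0.004,0.0165,0.5,0],
    [60,-0.004,0.0165,0.5,0],
    [30,-0.004,0.0165,0.5,0],
    [30,-0.004,0.0165,0.5,0],
    [30,-0.004,0.0165,0.5,0],
    [30,-0.004,0.0165,0.5,0],
    [30,-0.004,0.0165,0.5,0],
  ],
)

```text
clock: 3.48
ee_pos: [0.5298, 0.0572, 0.0508]
ee_rot: [0.125, 0.992, 0.0, 0.0]
wrist_force: [0.4, 0.5, 0.1]
width: 0.03
finger_force: 0.0
```

```bash
python3 -c "
from h import *
to([.5295,.0565,.05],165.36)
# pin tip / nose estimates from scene pixels by ray-plane
def rp(n,uv,z):
    a,b=world(n,[uv,uv],[.5,1.5]); t=(z-a[2])/(b[2]-a[2]); p=a+t*(b-a); l=p[:2]-O; return (1000*np.array([l@RX,l@RY])).round(1)
print('nose top edge',rp('scene',(220+449/5,130+372/5),.031),'pin tip',rp('scene',(220+527/5,130+375/5),.024),'gauge',rp('scene',(220+563/5,130+373/5),.03))
print('tab top outer',rp('scene',(220+136/5,130+297/5),.060))
"
```

```text
t 3.48 p [0.5298 0.0572 0.0508] rail xy mm [0.1 0.8] xaxis yaw 165.58 tilt 0.04
q [ 0.32  0.6  -0.61  1.96  0.51  0.73  0.73] F rail [0.29 0.63 0.14] Mz [ 0.044  0.042 -0.013] w 30.0 ff 0.0
shift [ 0.0002 -0.0026  0.0026] turn 0.0012
nose top edge [ 3.5 75.7] pin tip [ -1.8 131.9] gauge [ -1.1 156.3]
tab top outer [ -27.  -146.3]
```

jog_arm(
  steps=[
    [18,0,0,0,0],
    [18,0,0,0,0],
    [18,0,0,0,0],
    [10,0,0,0,0],
    [10,0,0,0,0],
    [10,0,0,0,0],
    [10,0,0,0,0],
  ],
)

```text
clock: 4.07
ee_pos: [0.5296, 0.0556, 0.0511]
ee_rot: [0.126, 0.992, -0.001, 0.0]
wrist_force: [-7.8, -11.3, 23.5]
width: 0.0129
finger_force: 67.8
```

```bash
python3 -c "
from h import *
st()"
```

```text
t 4.07 p [0.5296 0.0556 0.0511] rail xy mm [ 0.4 -0.8] xaxis yaw 165.51 tilt 0.16
q [ 0.32  0.6  -0.61  1.96  0.51  0.73  0.73] F rail [ -4.69 -12.87  23.54] Mz [-2.432  1.69  -0.205] w 12.9 ff 67.8
```

jog_arm(
  steps=[
    [10,0,-0.005,-0.002,0],
    [10,0,-0.005,-0.002,0.03],
    [10,0,-0.005,-0.003,0.06],
    [10,0,-0.005,-0.0035,0.09],
    [10,0,-0.005,-0.004,0.12],
    [10,0,-0.005,-0.005,0.15],
    [10,0,-0.005,-0.0055,0.18],
    [10,0,-0.005,-0.006,0.21],
    [10,0,-0.005,-0.007,0.24],
    [10,0,-0.005,-0.0075,0.27],
    [10,0,-0.005,-0.008,0.3],
    [10,0,-0.005,-0.009,0.33],
    [10,0,-0.005,-0.0095,0.36],
    [10,0,-0.005,-0.01,0.385],
    [10,0,-0.005,-0.01,0.385],
    [10,0,-0.005,-0.01,0.385],
    [10,0,-0.005,-0.01,0.385],
  ],
)

```text
clock: 5.48
ee_pos: [0.5283, 0.0542, 0.053]
ee_rot: [0.668, 0.744, -0.001, -0.0]
wrist_force: [-3.9, -9.9, 2.1]
width: 0.013
finger_force: 68.9
```

```bash
python3 -c "
from h import *
st()"
```

```text
t 5.48 p [0.5283 0.0542 0.053 ] rail xy mm [-0.6 -2.5] xaxis yaw 96.22 tilt 0.17
q [ 0.1   0.54 -0.32  1.97  0.26  0.68 -0.28] F rail [ -1.3  -10.53   2.09] Mz [-2.205  0.914 -0.114] w 13.0 ff 68.9
```

jog_arm(
  steps=[
    [40,0,0,0,0],
    [40,0,0,0,0],
    [40,0,0,0,0],
    [40,0,0,-0.1,0],
    [40,0,0,-0.2,0],
    [20,0,0,-0.25,0],
    [0,0,0,-0.25,0],
    [0,0,0,-0.25,0],
  ],
)

```text
clock: 6.15
ee_pos: [0.5296, 0.056, 0.1289]
ee_rot: [0.667, 0.745, 0.001, 0.001]
wrist_force: [-0.1, 0.6, -0.8]
width: 0.0045
finger_force: 0.0
```

```bash
python3 - <<'E'
from h import *
p=O+RY*-.168; to([p[0],p[1],.11],75.36)
im,d=read_camera('top'); P=cloud('top',d); l=(P[...,:2]-O)@np.c_[RX,RY]*1000
z=P[...,2]*1000; T=(l[...,1]<-90)&(l[...,1]>-190)&(abs(l[...,0])<30)&(z>40)&(z<70); print(T.sum(),np.percentile(l[T],[2,50,98],0) if T.any() else 0)
im,d=read_camera('scene'); P=cloud('scene',d); l=(P[...,:2]-O)@np.c_[RX,RY]*1000
z=P[...,2]*1000; K=(np.hypot(l[...,0]-0,l[...,1])<40)&(z>55)&(z<78); kk=l[K]; w,v=np.linalg.eigh(np.cov(kk.T)); a=v[:,1]; print('knob',len(kk),np.degrees(np.arctan2(a[1],a[0])))
E
```

```text
t 6.15 p [0.5296 0.056  0.1289] rail xy mm [ 0.2 -0.4] xaxis yaw 96.3 tilt 0.1
q [ 0.13  0.42 -0.36  1.93  0.2   0.82 -0.23] F rail [-0.3   0.58 -0.77] Mz [-0.011  0.043  0.029] w 4.5 ff 0.0
shift [-0.5214 -0.2004  0.0628] turn 0.1163
49 [[ -26.25846066 -147.1801615 ]
 [  -2.40565198 -143.41648084]
 [  22.27210826 -139.65957056]]
knob 71 109.18805611583974
```

jog_arm(
  steps=[
    [0,-0.13,-0.05,0,0.03],
    [0,-0.26,-0.1,0,0.06],
    [0,-0.39,-0.15,0,0.09],
    [0,-0.521,-0.2,0,0.116],
    [0,-0.521,-0.2,0.06,0.116],
    [0,-0.521,-0.2,0.06,0.116],
    [0,-0.521,-0.2,0.06,0.116],
  ],
)

```text
clock: 6.83
ee_pos: [0.4859, -0.1056, 0.1093]
ee_rot: [0.791, 0.612, -0.001, -0.001]
wrist_force: [0.2, 0.5, -0.2]
width: 0.0003
finger_force: 0.0
```

```bash
python3 - <<'E'
from h import *
p=O+RY*-.168; to([p[0],p[1],.037],75.36)
im,d=read_camera('scene'); cv2.imwrite('pics/s2.png',cv2.resize(im[110:240,210:370,::-1],None,fx=4,fy=4,interpolation=cv2.INTER_CUBIC))
E
```

```text
t 6.83 p [ 0.4859 -0.1056  0.1093] rail xy mm [  -1.2 -167.8] xaxis yaw 75.44 tilt 0.16
q [ 0.35  0.39 -0.24  2.03  0.13  0.74 -0.22] F rail [ 0.03  0.5  -0.23] Mz [0.066 0.005 0.013] w 0.3 ff 0.0
shift [-0.0007  0.0047  0.2408] turn 0.0005
```

View pics/s2.png

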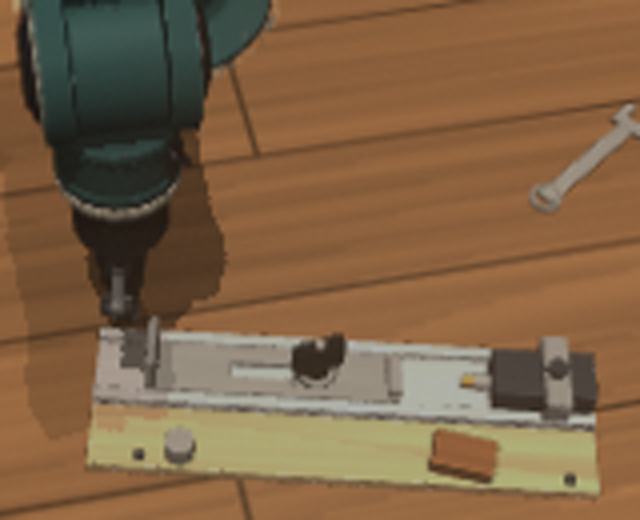

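The knob at (318,360) is visibly turned. The closed fingers at (120,300) are above and behind the tab at (152,355). I'll descend now.

jog_arm(
  steps=[
    [0,0,0.004,0.1,0],
    [0,0,0.004,0.17,0],
    [0,0,0.004,0.21,0],
    [0,0,0.004,0.24,0],
    [0,0,0.004,0.24,0],
    [0,0,0.004,0.24,0],
  ],
)

```text
clock: 7.38
ee_pos: [0.4881, -0.1056, 0.0386]
ee_rot: [0.791, 0.612, 0.0, -0.0]
wrist_force: [0.4, 0.4, -0.2]
width: -0.0001
finger_force: 0.0
```

```bash
python3 -c "
from h import *
st()"
```

```text
t 7.38 p [ 0.4881 -0.1056  0.0386] rail xy mm [   1.  -167.3] xaxis yaw 75.5 tilt 0.02
q [ 0.32  0.51 -0.21  2.05  0.18  0.59 -0.26] F rail [ 0.31  0.46 -0.23] Mz [ 0.045 -0.004  0.005] w -0.1 ff 0.0
```

jog_arm(
  steps=[
    [0,0.013,0,0,0],
    [0,0.026,0,0,0],
    [0,0.039,0,0,0],
    [0,0.052,0,0,0],
    [0,0.065,0,0,0],
    [0,0.078,0,0,0],
    [0,0.091,0,0,0],
    [0,0.104,0,0,0],
    [0,0.117,0,0,0],
    [0,0.13,0,0,0],
    [0,0.143,0,0,0],
    [0,0.155,0,0,0],
    [0,0.165,0,0,0],
    [0,0.168,0,0,0],
  ],
)

```text
clock: 8.55
ee_pos: [0.5011, -0.0577, 0.0392]
ee_rot: [0.791, 0.612, 0.0, 0.001]
wrist_force: [-1.7, -6.3, 6.3]
width: 0.0
finger_force: 3.9
```

```bash
python3 - <<'E'
from h import *
st()
im,d=read_camera('scene'); cv2.imwrite('pics/s3.png',cv2.resize(im[110:240,210:370,::-1],None,fx=4,fy=4,interpolation=cv2.INTER_CUBIC))
E
```

```text
t 8.55 p [ 0.5011 -0.0577  0.0392] rail xy mm [   1.4 -117.6] xaxis yaw 75.41 tilt 0.08
q [ 0.22  0.52 -0.21  2.04  0.18  0.6  -0.36] F rail [-0.01 -6.49  6.33] Mz [-1.51   0.372 -0.006] w 0.0 ff 3.9
```

View pics/s3.png

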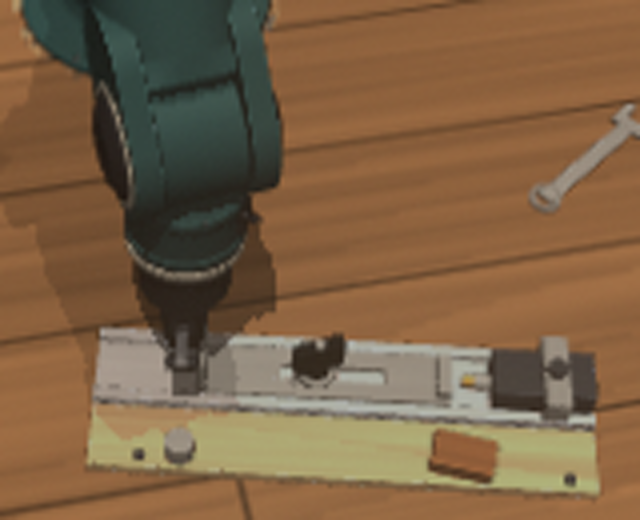

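The stop has slid. Its nose at (450,380) is about 10 mm short of the pin tip at (461,381). I'll ease the tool up a little and go on slowly.

jog_arm(
  steps=[
    [0,0,0,-0.006,0],
    [0,0.004,0,-0.006,0],
    [0,0.008,0,-0.006,0],
    [0,0.012,0,-0.006,0],
    [0,0.016,0,-0.006,0],
  ],
)

```text
clock: 9.02
ee_pos: [0.502, -0.0535, 0.0406]
ee_rot: [0.791, 0.611, 0.0, 0.001]
wrist_force: [-2.5, -7.2, 6.7]
width: -0.0003
finger_force: 3.9
```

```bash
python3 -c "
from h import *
st()"
```

```text
t 9.02 p [ 0.502  -0.0535  0.0406] rail xy mm [   1.2 -113.4] xaxis yaw 75.38 tilt 0.06
q [ 0.22  0.51 -0.21  2.04  0.18  0.6  -0.37] F rail [-0.58 -7.59  6.69] Mz [-1.461  0.359 -0.024] w -0.3 ff 3.9
```

jog_arm(
  steps=[
    [0,0.004,0,0,0],
    [0,0.007,0,0,0],
    [0,0.01,0,0,0],
    [0,0.01,0,0,0],
  ],
)

```text
clock: 9.35
ee_pos: [0.5028, -0.0504, 0.0406]
ee_rot: [0.791, 0.611, 0.0, 0.0]
wrist_force: [-1.4, -6.6, 5.2]
width: -0.0001
finger_force: 3.0
```

```bash
python3 - <<'E'
from h import *
st()
im,d=read_camera('scene'); a=im[165:225,215:365,::-1]; 
cv2.imwrite('pics/s4.png',cv2.resize(a,None,fx=5,fy=5,interpolation=cv2.INTER_CUBIC))
E
```

```text
t 9.35 p [ 0.5028 -0.0504  0.0406] rail xy mm [   1.2 -110.2] xaxis yaw 75.39 tilt 0.05
q [ 0.21  0.51 -0.21  2.04  0.18  0.6  -0.38] F rail [ 0.34 -6.73  5.18] Mz [-1.132  0.19   0.049] w -0.1 ff 3.0
```

View pics/s4.png

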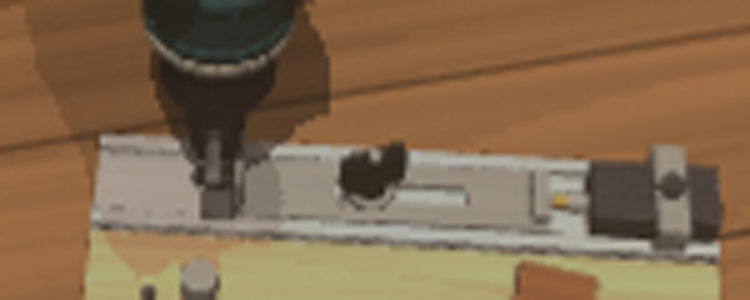

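The nose face at (549,197) is almost at the pin tip at (553,200). From here I'll use small steps.

jog_arm(
  steps=[
    [0,0.002,0,0,0],
    [0,0.0035,0,0,0],
    [0,0.005,0,0,0],
    [0,0.005,0,0,0],
  ],
)

```text
clock: 9.73
ee_pos: [0.5031, -0.049, 0.0406]
ee_rot: [0.791, 0.611, 0.0, 0.0]
wrist_force: [-1.5, -7.0, 4.9]
width: -0.0003
finger_force: 3.3
```

jog_arm(
  steps=[
    [0,0.0015,0,0,0],
    [0,0.003,0,0,0],
    [0,0.003,0,0,0],
  ],
)

```text
clock: 9.98
ee_pos: [0.5033, -0.0482, 0.0406]
ee_rot: [0.791, 0.611, 0.0, 0.0]
wrist_force: [-1.9, -6.8, 5.6]
width: -0.0003
finger_force: 3.3
```

jog_arm(
  steps=[
    [0,0.0015,0,0,0],
    [0,0.003,0,0,0],
    [0,0.003,0,0,0],
  ],
)

```text
clock: 10.23
ee_pos: [0.5035, -0.0474, 0.0406]
ee_rot: [0.791, 0.611, -0.0, 0.0]
wrist_force: [-1.6, -7.3, 6.0]
width: 0.0001
finger_force: 3.8
```

jog_arm(
  steps=[
    [0,0.0015,0,0,0],
    [0,0.003,0,0,0],
    [0,0.003,0,0,0],
  ],
)

```text
clock: 10.48
ee_pos: [0.5037, -0.0469, 0.0406]
ee_rot: [0.791, 0.611, -0.0, 0.001]
wrist_force: [-2.4, -9.4, 6.4]
width: 0.0002
finger_force: 5.0
```

jog_arm(
  steps=[
    [0,0.0015,0,0,0],
    [0,0.003,0,0,0],
    [0,0.003,0,0,0],
  ],
)

```text
clock: 10.73
ee_pos: [0.5038, -0.0464, 0.0406]
ee_rot: [0.792, 0.611, -0.0, 0.001]
wrist_force: [-3.8, -11.8, 7.2]
width: 0.0001
finger_force: 6.1
```

jog_arm(
  steps=[
    [0,0.0015,0,0,0],
    [0,0.003,0,0,0],
    [0,0.003,0,0,0],
  ],
)

```text
clock: 10.98
ee_pos: [0.5039, -0.0459, 0.0406]
ee_rot: [0.792, 0.611, -0.001, 0.001]
wrist_force: [-3.3, -14.4, 8.0]
width: -0.0001
finger_force: 7.2
```

jog_arm(
  steps=[
    [0,0.001,0,0,0],
    [0,0.002,0,0,0],
    [0,0.002,0,0,0],
    [0,0.002,0,0,0],
    [0,0.002,0,0,0],
    [0,0.002,0,0,0],
  ],
)

```text
clock: 11.48
ee_pos: [0.504, -0.0456, 0.0406]
ee_rot: [0.792, 0.611, -0.001, 0.001]
wrist_force: [-3.8, -16.4, 8.2]
width: 0.0
finger_force: 8.0
```

```bash
python3 -c "
from h import *
st()"
```

```text
t 11.48 p [ 0.504  -0.0456  0.0406] rail xy mm [   1.2 -105.2] xaxis yaw 75.3 tilt 0.12
q [ 0.2   0.52 -0.21  2.04  0.18  0.6  -0.39] F rail [  0.43 -16.85   8.19] Mz [-3.082e+00  7.780e-01 -2.000e-03] w 0.0 ff 8.0
```

Pin load is about 6–9 N and has been held. Now I'll back off gently and then lift.

jog_arm(
  steps=[
    [0,-0.003,0,0,0],
    [0,-0.006,0,0,0],
    [0,-0.009,0,0,0],
    [0,-0.012,0,0,0],
    [0,-0.015,0,0,0],
    [0,-0.02,0,0,0],
    [0,-0.03,0,0,0],
    [0,-0.05,0,0,0],
    [0,-0.05,0,-0.1,0],
    [20,-0.05,0,-0.22,0],
    [40,-0.05,0,-0.3,0],
    [40,-0.05,0,-0.3,0],
    [40,-0.05,0,-0.3,0],
  ],
)

```text
clock: 12.57
ee_pos: [0.5008, -0.0588, 0.1312]
ee_rot: [0.791, 0.611, 0.001, 0.001]
wrist_force: [-0.8, 0.6, -1.0]
width: 0.0398
finger_force: 0.0
```

```bash
python3 - <<'E'
from h import *
p=O+RY*-.003-RX*.0006; to([p[0],p[1],.1],96.2)
im,d=read_camera('scene'); a=im[165:225,215:365,::-1]; 
cv2.imwrite('pics/s5.png',cv2.resize(a,None,fx=5,fy=5,interpolation=cv2.INTER_CUBIC))
E
```

```text
t 12.57 p [ 0.5008 -0.0588  0.1312] rail xy mm [   1.4 -118.8] xaxis yaw 75.39 tilt 0.14
q [ 0.26  0.36 -0.25  2.    0.12  0.79 -0.31] F rail [-0.95  0.42 -1.02] Mz [-0.003  0.04  -0.019] w 39.8 ff 0.0
shift [ 0.3859 -0.0067  0.1042] turn -0.1156
```

View pics/s5.png

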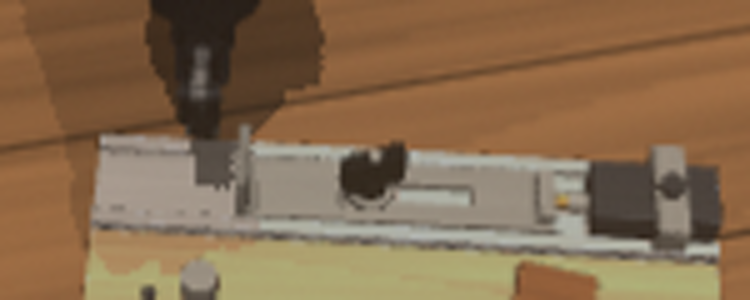

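The nose at (554,200) is against the pin tip at (557,201). Next I'll return to the knob.

jog_arm(
  steps=[
    [40,0.1,0,0,-0.03],
    [40,0.2,-0.003,0,-0.06],
    [40,0.3,-0.006,0,-0.09],
    [40,0.386,-0.007,0.05,-0.116],
    [40,0.386,-0.007,0.1,-0.116],
    [40,0.386,-0.007,0.1,-0.116],
    [40,0.386,-0.007,0.1,-0.116],
  ],
)

```text
clock: 13.2
ee_pos: [0.5264, 0.0539, 0.0987]
ee_rot: [0.667, 0.745, -0.001, -0.001]
wrist_force: [-0.2, 0.3, -0.4]
width: 0.0398
finger_force: 0.0
```

```bash
python3 -c "
from h import *
p=O+RY*-.003-RX*.0006; to([p[0],p[1],.053],96.2)"
```

```text
t 13.2 p [0.5264 0.0539 0.0987] rail xy mm [-2.4 -3.3] xaxis yaw 96.26 tilt 0.2
q [ 0.12  0.46 -0.34  1.96  0.22  0.76 -0.24] F rail [-0.27  0.23 -0.42] Mz [0.024 0.045 0.037] w 39.8 ff 0.0
shift [-0.0011  0.0064  0.1524] turn 0.0003
```

jog_arm(
  steps=[
    [40,0,0.006,0.06,0],
    [40,0,0.006,0.11,0],
    [40,0,0.006,0.15,0],
    [40,0,0.006,0.15,0],
    [40,0,0.006,0.15,0],
    [20,0,0.006,0.15,0],
    [20,0,0.006,0.15,0],
    [20,0,0.006,0.15,0],
    [10,0,0.006,0.15,0],
    [10,0,0.006,0.15,0],
    [10,0,0.006,0.15,0],
    [10,0,0.006,0.15,0],
  ],
)

```text
clock: 14.2
ee_pos: [0.5285, 0.0545, 0.0558]
ee_rot: [0.667, 0.745, -0.001, -0.0]
wrist_force: [-11.1, -1.9, 17.9]
width: 0.0128
finger_force: 60.1
```

```bash
python3 -c "
from h import *
st()"
```

```text
t 14.2 p [0.5285 0.0545 0.0558] rail xy mm [-0.5 -2.2] xaxis yaw 96.29 tilt 0.09
q [ 0.09  0.53 -0.32  1.97  0.25  0.68 -0.27] F rail [-10.27  -4.68  17.88] Mz [-0.434  2.526 -0.067] w 12.8 ff 60.1
```

jog_arm(
  steps=[
    [10,0,-0.004,-0.002,0],
    [10,0,-0.004,-0.002,-0.03],
    [10,0,-0.004,-0.001,-0.06],
    [10,0,-0.004,-0.001,-0.09],
    [10,0,-0.004,0,-0.12],
    [10,0,-0.004,0.001,-0.15],
    [10,0,-0.004,0.001,-0.18],
    [10,0,-0.004,0.002,-0.21],
    [10,0,-0.004,0.003,-0.24],
    [10,0,-0.004,0.003,-0.27],
    [10,0,-0.004,0.004,-0.3],
    [10,0,-0.004,0.005,-0.33],
    [10,0,-0.004,0.005,-0.36],
    [10,0,-0.004,0.006,-0.385],
    [10,0,-0.004,0.006,-0.385],
    [10,0,-0.004,0.006,-0.385],
    [10,0,-0.004,0.006,-0.385],
  ],
)

```text
clock: 15.62
ee_pos: [0.529, 0.0554, 0.0544]
ee_rot: [0.125, 0.992, 0.001, 0.001]
wrist_force: [-1.2, 4.1, 11.3]
width: 0.0129
finger_force: 61.4
```

```bash
python3 -c "
from h import *
st()"
```

```text
t 15.62 p [0.529  0.0554 0.0544] rail xy mm [-0.3 -1.2] xaxis yaw 165.63 tilt 0.14
q [ 0.32  0.59 -0.6   1.96  0.5   0.73  0.74] F rail [-2.24  3.65 11.27] Mz [1.09  0.215 0.076] w 12.9 ff 61.4
```

jog_arm(
  steps=[
    [10,0,0,-0.002,-0.011],
    [10,0,0,-0.002,-0.011],
    [10,0,0,-0.002,-0.011],
  ],
)

```text
clock: 15.87
ee_pos: [0.5289, 0.0555, 0.0545]
ee_rot: [0.108, 0.994, 0.001, 0.001]
wrist_force: [3.4, 4.8, -1.2]
width: 0.0128
finger_force: 60.0
```

```bash
python3 -c "
from h import *
st()"
```

```text
t 15.87 p [0.5289 0.0555 0.0545] rail xy mm [-0.3 -1.2] xaxis yaw 167.62 tilt 0.14
q [ 0.33  0.6  -0.61  1.96  0.5   0.73  0.77] F rail [ 2.07  5.52 -1.19] Mz [ 1.318 -0.819 -0.058] w 12.8 ff 60.0
```

jog_arm(
  steps=[
    [40,0,0,0,0],
    [40,0,0,0,0],
    [40,0,0,0,0],
    [40,0,0,0,0],
    [40,0,0,-0.08,0],
    [40,0,0,-0.2,0],
    [40,0,0,-0.35,0],
    [40,0,0,-0.5,0],
    [40,0,0,-0.5,0],
    [40,0,0,-0.5,0],
    [40,0,0,-0.5,0],
  ],
)

```text
clock: 16.78
ee_pos: [0.5281, 0.0542, 0.2041]
ee_rot: [0.108, 0.994, -0.0, 0.0]
wrist_force: [-0.2, -0.5, -1.3]
width: 0.04
finger_force: 0.0
```

```bash
python3 - <<'E'
from h import *
st()
def kn(im,d):
    P=cloud('scene',d); l=(P[...,:2]-O)@np.c_[RX,RY]*1000; z=P[...,2]*1000
    K=(np.hypot(l[...,0],l[...,1])<45)&(z>52)&(z<78); kk=l[K]; w,v=np.linalg.eigh(np.cov(kk.T)); a=v[:,1]; print('knob',len(kk),np.degrees(np.arctan2(a[1],a[0])),np.median(z[K]))
z=np.load('scene0.npz'); kn(z['im'],z['d'])
im,d=read_camera('scene'); kn(im,d); a=im[165:225,215:365,::-1]; 
b=z['im'][165:225,215:365,::-1]
cv2.imwrite('pics/s6.png',cv2.resize(np.vstack([b,a]),None,fx=5,fy=5,interpolation=cv2.INTER_CUBIC))
E
```

```text
t 16.78 p [0.5281 0.0542 0.2041] rail xy mm [-0.8 -2.6] xaxis yaw 167.55 tilt 0.05
q [ 0.45  0.38 -0.75  1.87  0.3   1.01  0.93] F rail [-0.09 -0.49 -1.25] Mz [ 0.015  0.047 -0.   ] w 40.0 ff 0.0
knob 55 -179.9912305762535 67.22948140476113
knob 56 -177.2407543108762 67.52489850817736
```

View pics/s6.png

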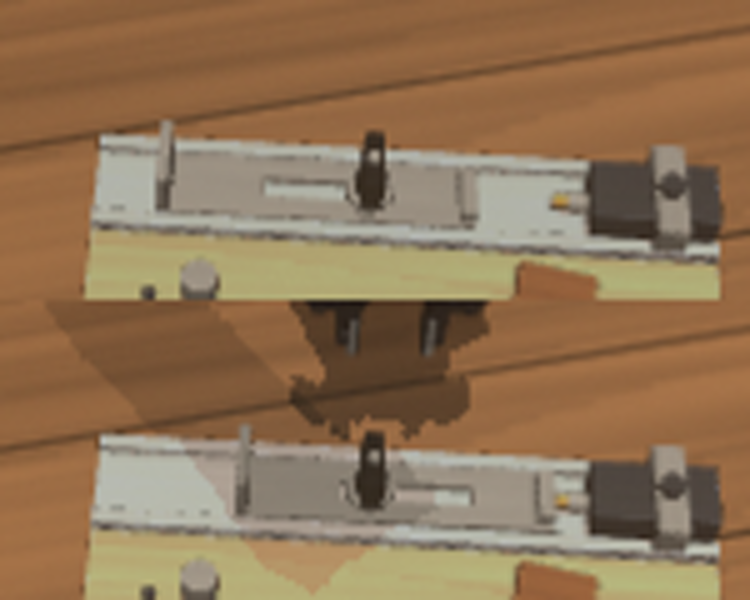

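The knob is back at its starting angle, about 2–3° tighter. The nose at (553,498) is on the pin and the robot is clear. Handing in.

```bash
python3 -c "
from h import *
print(env.job_done())"
```

```text
the job is handed in; nothing more can be done
None
```

I loosened the knob, pressed the stop onto the pin at roughly 6–9 N, turned the knob back to within about 2–3° of its starting angle, let go and handed the job in at 16.8 s. The hand-in gave no verdict, and the final force on the pin and the washer load were not measured, only judged from the last picture and the knob angle.

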